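# Jack up the front of the hinged degasser unit and hold it

## Task

The front of the small hinged degasser unit has to be held up so that its front feet can be changed. Bring the loose lever jack, push its base snugly against both steel stops of the unit's cradle (nose against the end stop, left edge against the side stop) so that the saddle stands under the marked lift tab, then press the jack's handle all the way down and keep holding it down: finish while still pressing the handle. Lift the unit with the jack only, never by touching it with the robot, and leave the other things on the bench where they are.

Things in the scene. Friction and masses are not known exactly. Their poses are not given: they have to be found in the camera images.
- jack_grip (a point): centre of the grey gripping block of the loose lever jack, 38 mm above the jack's underside; block 40 mm long (x), 34 mm wide (y: grip across it), from the base plate up to 58 mm. Jack axes: x to the nose with the saddle, y to its left, z up; the handle points back along -x. The jack weighs about 0.9 kg
- jack_corner (a point): front left corner of the jack's pale metal base plate, on its underside, 65 mm ahead (+x) and 28 mm left (+y) of the block's centre, same axes as the jack. The plate is 163 mm long (x from -98 to +65 mm from the block's centre), 56 mm wide, 10 mm thick
- saddle_top (a point): centre of the top face of the jack's saddle, a dark steel disc 32 mm across on a post, 50 mm ahead of the block's centre; 60 mm above the bench when down, and it rises 37 mm per radian of the handle (24 mm in all)
- saddle: the saddle disc with its post (origin 6 mm below its top face)
- handle_end (a point): centre of the handle's cross bar, black rubber, 15 mm in diameter, 50 mm long along the jack's y. The handle's pin is 28 mm behind the block's centre and 46 mm above the bench, the bar 88 mm from the pin: 101 mm behind the block's centre and 96 mm above the bench at rest, 116 mm behind and 42 mm up when fully down. Press it down from above
- stop_corner (a point): inner corner of the fixed cradle's two steel stops, at bench level; stops 12 mm high. x points away from the robot along the cradle. End stop's face: plane x = 0 (y from -60 to +14 mm); side stop's face: plane y = 0 (x from -90 to 0 mm). The jack belongs at x < 0, y < 0, axes parallel to these, its front left corner in this corner
- lift_point (a point): centre of the underside of the marked lift tab (a steel tongue 36 mm wide with a 26 mm round pad below and a round mark on top) on the front of the unit, 15 mm before the end stop and 28 mm right of the side stop; the underside is 66 mm above the bench and the top 74 mm at rest; about 84 mm with the handle fully down
- unit: the white degasser unit, 172 x 100 x 82 mm, with the lift tab (origin at point lift_point); its top is 95 mm above the bench; hinged at its rear on the cradle, 172 mm behind the end stop's face, 66 mm above the bench; its front face is 12 mm behind the end stop's face, the tab's front edge 34 mm before it. About 0.85 kg, the tab bears about half of it
- beaker: bystander: small clear beaker, 54 mm across, 69 mm high
- ferrule_case: bystander: clear parts case 46 x 72 x 19 mm
- lab_timer: bystander: white countdown timer 62 x 68 x 19 mm
- tape_roll: bystander: roll of black tape, 107 mm across, lying flat, 24 mm high
- marker_0: bystander: marker pen, 129 mm long, 15 mm thick, lying
- hex_keys: bystander: folding hex key set, 26 x 100 x 21 mm
- jack_handle: the jack's handle (origin on its pin). It rests 34 degrees above level and is fully down, on its stop, about level (0.65 rad lower). A spring brings it back up, and the unit sinks again, when it is let go; pressing it fully down takes about 4 to 9 N at the bar

How it is judged:
On the way, in this order (a step that is already met when the one before it is completed fails the run):
1. the jack's base stands on the bench against both stops (x of jack_corner in the frame of stop_corner between -0.004 and 0.004 m and y of jack_corner in the frame of stop_corner between -0.004 and 0.004 m and angle between the x axis of jack_corner and the x axis of stop_corner, either way round below 0.06 rad and height (world z) of jack_corner below 0.003 m), for 0.2 s.
2. the handle is pressed down and the saddle carries the lift tab (height (world z) of handle_end below 0.049 m and height (world z) of lift_point above 0.08 m and contact force between saddle and unit above 1 N), for 0.2 s.
At the end, for the whole second after the job is handed in: Robot still presses the handle (>1 N), its bar under 49 mm up; saddle carries the tab (>1 N) within 9 mm of the lift point; tab 80 to 90 mm up, unit still; jack flat on the bench (0.05 rad, 4 mm), its corner within 6 mm of the stop corner along each axis, parallel within 0.06 rad (all of step 2 and height (world z) of lift_point below 0.09 m and contact force between any of the fingers, the arm and jack_handle above 1 N and horizontal distance between saddle_top and lift_point below 0.009 m and x of jack_corner in the frame of stop_corner between -0.006 and 0.006 m and y of jack_corner in the frame of stop_corner between -0.006 and 0.006 m and angle between the x axis of jack_corner and the x axis of stop_corner, either way round below 0.06 rad and angle between jack_corner's own z axis and vertical below 0.05 rad and height (world z) of jack_corner below 0.004 m and angular speed of unit below 0.1 rad/s); the arm keeps its last pose, push and grip.
It fails at once if the robot touches the unit or its lift tab with more than 2 N (contact force between any of the fingers, the arm and unit above 2 N).
It fails at once if a bystander is moved more than 25 mm (distance of any of beaker, ferrule_case, lab_timer, tape_roll, marker_0, hex_keys from where it was at the start of the episode above 0.025 m).
It also fails if it takes over 59 s, if anything falls off the work surface, if the arm or the gripper's body presses on something with over 40 N, if the wrist force passes 120 N, or if a joint passes its speed limit or range.

## Robot

A 7-joint arm with a two-finger parallel gripper is mounted at the origin on a cart in front of the work surface, level with it; the furniture and walls round the work are solid. World frame = base frame: x ahead of the robot, y to its left, z up, the work surface at z = 0. Lengths are in m, angles in rad, forces in N, time in s.
With the tool pointing down it reaches from about 0.35 to 0.9 m from the base axis. Payload 8.1 kg.
Tool frame: the origin (TCP) lies midway between the tips of the shut fingers; the grasp point (between the pads) lies arm.grasp_offset behind it (arm.grasp_offset is the distance from the TCP to the grasp point, in m); z points along the fingers, y is the line along which they close (so a half turn about z gives the same grasp; the last joint's range is limited). The gripper opens to 92 mm and grips with 3 to 60 N. Pads are 19 mm wide; open, the fingers measure 130 mm over their backs; the gripper's body (75 mm by 190 mm) begins 47 mm behind the grasp point.
Start: joints at [1.223, 0.434, 0.025, 1.573, -0.012, 1.134, -0.075], TCP at [0.151, -0.606, 0.197] pointing down, gripper open.
Joint ranges: [-2.62, 2.62], [-0.44, 2.09], [-1.27, 1.32], [0.08, 2.57], [-1.32, 4.46], [0.12, 2], [-2.74, 2.74]. Speed limits (rad/s): [2.22, 2.22, 3.01, 3.01, 3.14, 3.14, 3.14].

## Interface

Orientations are given as a rotation vector (axis times angle).
In Python, from cell import observe, imaging, arm gives the robot as it stands.
- The arm moves only by the tool apply_moves, never from a script. Its argument "commands" is a list of rows, each a list of 5 numbers: the opening in per cent of the stroke, from 0 (shut) to 100 (fully open), then the shift along the world's x, y, z in units of 0.06 m (1.0 is 0.06 m), then the turn about the world's z in units of 0.5 rad (1.0 is 0.5 rad). A call has 1 to 12 rows; each row shifts and turns the commanded pose from where the row before left it; what a row does not reach is not made up. A row lasts 1/8 s, in which the tool goes at most 62.5 mm and 10.7 degrees, less where a joint would pass 70% of its speed; a pose out of reach is approached as far as the arm can. A call with a number of a shift or a turn outside -1 to 1 is refused whole. A call with a gripper value outside its range is refused whole. The fingers move at their own pace and stop on an object; "newtons" is the grip in N (left out, the last holds). Time passes only in rows, so rows that do not move let the fingers close. It gives the time, the measured TCP pose, the force, the opening and the grip force at its end, in the units of the state.
- observe(): the state, without advancing time (a new reading comes with each control period).
- imaging.get_image(name): name is "scene" or "top" or "wrist"; returns (picture, depth): 420x560x3 uint8, red, green, blue; 420x560 float32, m along the optical axis (not along the pixel's ray), 0 where there is no reading.
- imaging.camera_params(name): a dict with "camera_matrix" (3x3 intrinsics, pixels), "origin" and "rotation" of the camera in the world; the wrist camera has in their place "tool_from_camera" (4x4, takes a point from camera to tool coordinates, whose origin is the TCP and whose axes are the flange's). Camera axes: x right, y up, looking along -z (the intrinsics and any distortion apply to the point x, -y, -z); pixel columns grow to the right and rows downward; lengths in m; the calibration is good to about 2 mm. A picture is of the moment at which its call begins: read the wrist's pose just before it. camera_params takes no time and is no camera call.
- arm.sign_off(): hands the job in; it is judged then, once.
The state is a dict: "clock": time; "joints": joint angles; "dq": joint speeds; "joint_efforts": joint torques, N m; "position": TCP position; "ee_rot": TCP orientation; "force": force on the tool from outside, world axes, zero at the start; "ft_torque": the same for the moment, N m; "width": opening from 0.0 (shut) to 1.0 (fully open); "gripper_force": force on a finger pad.
Only numpy, scipy, OpenCV 4.12 (cv2) and the standard library are available. Lean on these libraries where they do the work, as an engineer would, in place of code of your own. Each camera call takes 0.05 s, during which the arm holds its last target. There are 200 camera calls.

## Working session

There is one attempt and no reset: what is moved stays moved. The work goes in short steps, Python scripts to look and compute and a tool call to move; the robot and the scene stay as the last step left them, time stands still between calls to the robot, and variables do not carry over. Pictures are saved under pics/ and viewed, at most 10 in all, crops included, and the job is handed in when it is done.

Besides the shell and the picture viewer there is one more tool, called after "Request:" as a command line: name --pt "numbers of a row" for each row, then --argument value for the rest. apply_moves: Moves the arm, as the interface text tells. Its arguments: {"type":"object","properties":{"commands":{"type":"array"},"newtons":{"type":"number"}},"required":["commands"]}

```bash
mkdir -p pics; ls; cat > h.py <<'E'
from cell import observe, imaging, arm
import numpy as np, cv2
from scipy.spatial.transform import Rotation as R
def cam(n):
    p=imaging.camera_params(n)
    K=np.array(p["camera_matrix"])
    if "origin" in p: return K,np.array(p["origin"]),np.array(p["rotation"]),p
    s=observe(); T=np.eye(4); T[:3,:3]=R.from_rotvec(s["ee_rot"]).as_matrix(); T[:3,3]=s["position"]
    T=T@np.array(p["tool_from_camera"]); return K,T[:3,3],T[:3,:3],p
def ray(c,u,v):
    K,o,Rm,_=c; d=np.linalg.inv(K)@np.array([u,v,1.]); return o,Rm@(d*[1,-1,-1])
def onz(c,u,v,z):
    o,d=ray(c,u,v); return o+d*(z-o[2])/d[2]
def cloud(c,dep):
    K,o,Rm,_=c; v,u=np.indices(dep.shape); d=np.stack([(u-K[0,2])/K[0,0],-(v-K[1,2])/K[1,1],-np.ones(dep.shape)],-1)*dep[...,None]
    P=d@Rm.T+o; P[dep==0]=np.nan; return P
def proj(c,p):
    K,o,Rm,_=c; q=Rm.T@(np.array(p)-o)*[1,-1,-1]; q=K@q; return q[:2]/q[2]
def get(n):
    c=cam(n); im,d=imaging.get_image(n); return c,im.copy(),d
def save(n,im,s=1): cv2.imwrite("pics/"+n+".png",cv2.resize(im[...,::-1],None,fx=s,fy=s,interpolation=cv2.INTER_CUBIC))
E
python3 - <<'E'
from h import *
s=observe(); print(s); print(arm.grasp_offset)
for n in ["top","scene"]:
    c,im,d=get(n); save(n,im,1.4); np.savez(n,im=im,d=d); print(n,c[:3],{k:v for k,v in c[3].items() if k not in("camera_matrix","origin","rotation")})
E
```

```text
pics
{'clock': 0.0, 'joints': array([ 1.22341672,  0.43521229,  0.02494502,  1.57407894, -0.01160874,
        1.1339718 , -0.07511342]), 'dq': array([ 5.34868080e-05,  3.72929354e-04,  4.55420815e-04,  6.57310859e-04,
       -7.16208454e-04, -4.59766016e-04, -1.67423919e-04]), 'joint_efforts': array([-1.27136675e-03, -6.67854595e+01,  9.84739959e-01, -3.14460325e+01,
       -6.05982752e-02,  4.30515117e-02,  1.58297139e-04]), 'position': array([ 0.15129462, -0.60585655,  0.19665833]), 'ee_rot': array([-3.11662065e+00, -3.83261548e-01,  4.77395923e-04]), 'force': array([ 0.96957021, -0.15663541, -0.73644239]), 'ft_torque': array([ 0.01105799, -0.01619386, -0.0055649 ]), 'gripper_force': 0.0, 'width': 0.9984159125664598}
0.0188
top (array([[381.50546071,   0.        , 279.8098213 ],
       [  0.        , 381.50546071, 208.18024756],
       [  0.        ,   0.        ,   1.        ]]), array([0.44349977, 0.01718394, 1.03436599]), array([ 0.06265069, -0.11101479, -1.55190401])) {}
scene (array([[383.28846456,   0.        , 278.58349353],
       [  0.        , 383.28846456, 212.88152962],
       [  0.        ,   0.        ,   1.        ]]), array([-0.0045968 ,  0.38965059,  0.83515279]), array([ 0.40380506, -0.77404662, -2.04711152])) {}
```

Rotation is a rotation vector; fix that and view.

```bash
sed -i 's/return K,np.array(p\["origin"\]),np.array(p\["rotation"\]),p/return K,np.array(p["origin"]),R.from_rotvec(p["rotation"]).as_matrix(),p/' h.py
python3 - <<'E'
from h import *
for n in ["top","scene"]:
    c=cam(n); P=cloud(c,np.load(n+".npz")["d"])
    print(n, P[::60,::80].round(3)[...,:].reshape(-1,3)[:60].tolist())
E
```

```text
top [[1.294, 0.963, -0.233], [1.654, 0.963, -0.748], [1.155, 0.34, -0.001], [0.742, 0.056, 0.606], [1.172, -0.122, 0.0], [0.765, -0.146, 0.583], [0.77, -0.251, 0.582], [1.089, 0.961, -0.26], [1.364, 0.96, -0.787], [0.92, 0.299, 0.104], [0.96, 0.102, 0.04], [0.88, -0.095, 0.205], [0.684, -0.145, 0.583], [0.687, -0.246, 0.585], [0.884, 0.963, -0.291], [1.071, 0.956, -0.823], [0.794, 0.318, 0.014], [0.738, 0.086, 0.19], [0.643, -0.059, 0.472], [0.62, -0.157, 0.544], [0.612, -0.249, 0.574], [0.675, 0.962, -0.318], [0.779, 0.959, -0.872], [0.63, 0.314, 0.001], [0.627, 0.093, 0.04], [0.634, -0.12, 0.026], [0.604, -0.275, 0.205], [0.582, -0.381, 0.336], [0.466, 0.962, -0.347], [0.481, 0.95, -0.899], [0.467, 0.305, 0.001], [0.47, 0.091, 0.016], [0.474, -0.123, 0.01], [0.478, -0.344, -0.002], [0.481, -0.565, 0.001], [0.255, 0.963, -0.378], [0.189, 0.931, -0.902], [0.193, 0.543, -0.905], [0.197, 0.15, -0.905], [0.202, -0.249, -0.906], [0.206, -0.654, -0.906], [0.212, -1.06, -0.899], [0.042, 0.961, -0.404], [-0.095, 0.912, -0.905], [-0.088, 0.525, -0.888], [0.11, 0.095, -0.18], [-0.089, -0.251,
[... 511 characters left out ...]
[0.577, -0.431, 0.175], [0.545, -0.843, 0.035], [2.48, 0.88, -0.903], [0.875, 0.414, 0.141], [0.767, 0.24, 0.135], [0.637, 0.073, 0.152], [0.62, -0.186, 0.029], [0.504, -0.418, -0.001], [0.665, -1.456, -0.679], [1.932, 0.952, -0.888], [1.458, 0.555, -0.655], [0.698, 0.301, -0.003], [0.576, 0.12, -0.0], [0.455, -0.061, 0.001], [0.483, -0.521, -0.365], [0.447, -1.302, -0.893], [1.395, 0.959, -0.741], [1.315, 0.684, -0.898], [0.527, 0.372, -0.003], [0.419, 0.211, -0.002], [0.651, -0.314, -0.896], [nan, nan, nan], [0.055, -0.002, 0.342], [1.024, 0.96, -0.634], [1.007, 0.764, -0.891], [0.403, 0.429, -0.028], [0.52, 0.203, -0.634], [0.417, -0.133, -0.904], [0.1, 0.0, 0.013], [0.001, 0.053, 0.315]]
```

View pics/top.png

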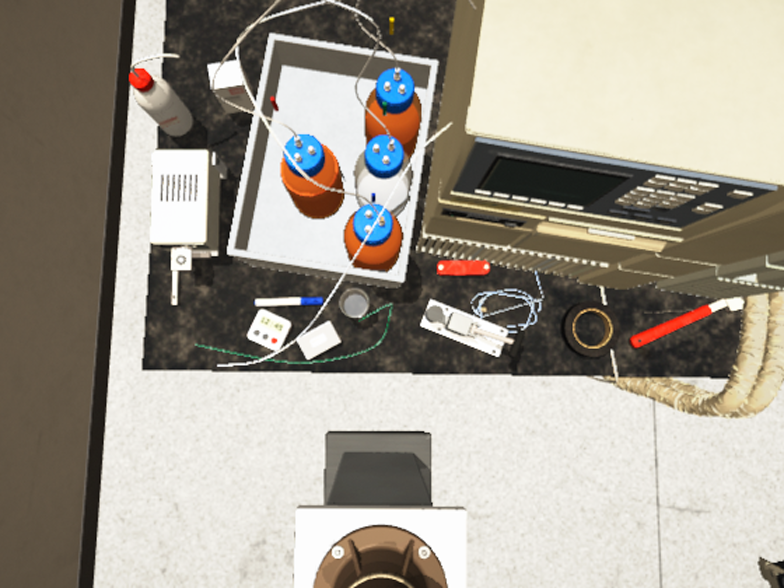

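View pics/scene.png

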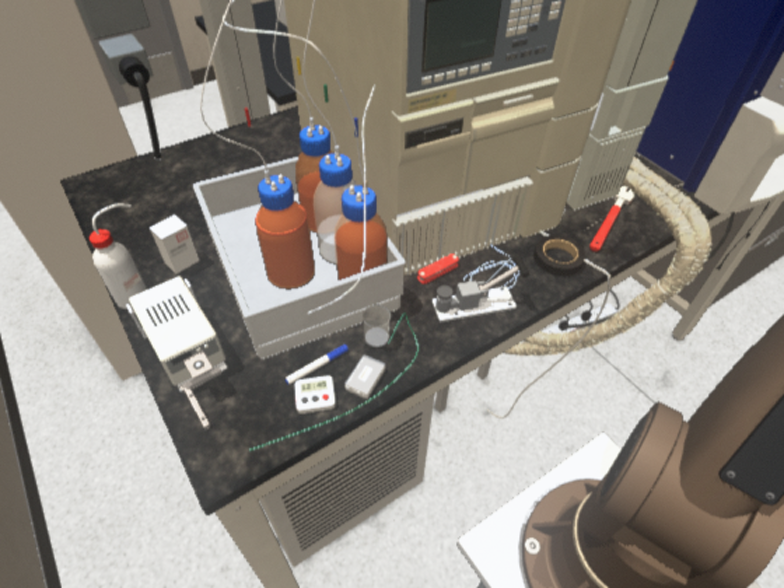

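The top view (1.4x scale) shows the jack at about (465,327), its saddle at (437,313) and the handle to the right. The unit is at (185,200), its tab at (180,260) and the side stop at (175,290). Next I'll zoom in on both.

```bash
python3 - <<'E'
from h import *
z=np.load("top.npz"); im=z["im"]
a=im[205:265,290:380]; b=im[155:225,100:165]
A=cv2.resize(a[...,::-1],None,fx=5,fy=5,interpolation=cv2.INTER_CUBIC); B=cv2.resize(b[...,::-1],None,fx=5,fy=5,interpolation=cv2.INTER_CUBIC)
o=np.zeros((350,775,3),np.uint8); o[:300,:450]=A; o[:350,450:]=B; cv2.imwrite("pics/crop.png",o)
c=cam("top"); P=cloud(c,z["d"])
g=cv2.cvtColor(im,cv2.COLOR_RGB2HSV)
m=((g[...,2]>150)&(g[...,1]<60)).astype(np.uint8); m[:, :295]=0; m[:,372:]=0; m[:208]=0; m[260:]=0
n,l,st,ce=cv2.connectedComponentsWithStats(m); k=1+st[1:,4].argmax(); print(st[k])
cnt=max(cv2.findContours((l==k).astype(np.uint8),0,1)[0],key=cv2.contourArea)
q=np.array([onz(c,u,v,0.01)[:2] for u,v in cnt[:,0]],np.float32)
r=cv2.minAreaRect(q); print(r); print(cv2.boxPoints(r))
E
```

```text
[ 300  208   72   47 1343]
((0.5209618210792542, -0.1727815866470337), (0.17920278012752533, 0.12659473717212677), 69.1626205444336)
[[ 0.4299318  -0.23400655]
 [ 0.54824644 -0.27903843]
 [ 0.6119919  -0.11155662]
 [ 0.4936772  -0.06652474]]
```

View pics/crop.png

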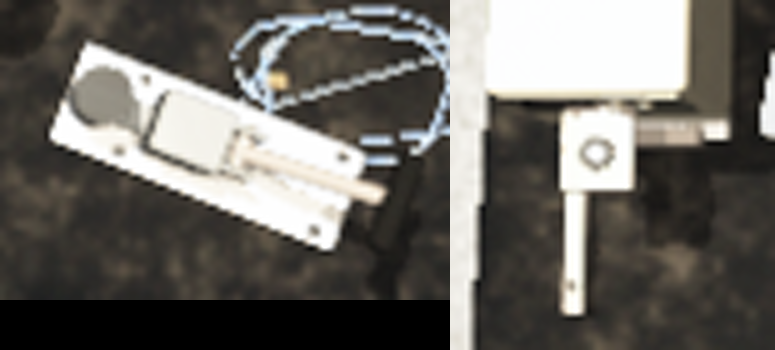

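The crop shows the plate corners at (85,42), (50,143), (332,250) and (368,160). The tab spans (560–635, 112–190), its mark is at (597,152), and the side stop bar spans x 563–585, y 190–315.

```bash
python3 - <<'E'
from h import *
c=cam("top")
f=lambda X,Y,z: onz(c,290+(X-2)/5,205+(Y-2)/5,z)
FR,FL,RL,RR=[f(*p,0.01) for p in [(85,42),(50,143),(332,250),(368,160)]]
print([x.round(4)[:2] for x in (FL,FR,RL,RR)],np.linalg.norm(FL-RL),np.linalg.norm(FR-RR),np.linalg.norm(FL-FR))
e=(FL+FR-RL-RR)[:2]; yaw=np.arctan2(e[1],e[0]); print(np.degrees(yaw))
u=e/np.linalg.norm(e); ctr=(FL+FR+RL+RR)[:2]/4; print("grip",ctr+u*0.0165)
g=lambda X,Y,z: onz(c,100+(X-450-2)/5,155+(Y-2)/5,z).round(4)
print("mark",g(597,152,.074),"tab",g(560,112,.074),g(635,190,.074),g(560,190,.074))
print("bar",g(585,195,.012),g(585,315,.012),g(563,315,.012))
s=observe(); Rm=R.from_rotvec(s["ee_rot"]).as_matrix(); print(Rm.round(2))
p=imaging.camera_params("wrist"); print(p)
E
```

```text
[array([ 0.4911, -0.0678]), array([ 0.546 , -0.0863]), array([ 0.4363, -0.2201]), array([ 0.4848, -0.24  ])] 0.16179267343723905 0.1654001182026026 0.05791798198563039
69.2272819182551
grip [ 0.49543675 -0.13811333]
mark [0.6023 0.3693 0.074 ] tab [0.6223 0.3889 0.074 ] [0.5833 0.3493 0.074 ] [0.5826 0.3865 0.074 ]
bar [0.5891 0.397  0.012 ] [0.5247 0.3932 0.012 ] [0.5245 0.4047 0.012 ]
[[ 0.97  0.24 -0.  ]
 [ 0.24 -0.97  0.  ]
 [-0.   -0.   -1.  ]]
{'camera_matrix': array([[329.67504562,   0.        , 281.36008643],
       [  0.        , 329.67504562, 205.43561886],
       [  0.        ,   0.        ,   1.        ]]), 'tool_from_camera': array([[-9.42285818e-04,  9.67441810e-01,  2.53091793e-01,
         6.80901399e-02],
       [ 9.99998849e-01,  6.10648643e-04,  1.38889412e-03,
        -9.25657440e-04],
       [ 1.18912408e-03,  2.53092811e-01, -9.67441272e-01,
        -1.88252918e-01],
       [ 0.00000000e+00,  0.00000000e+00,  0.00000000e+00,
         1.00000000e+00]])}
```

Request:
apply_moves --pt "65 0.237 0.32 0 0.08" --pt "65 0.237 0.32 0 0.08" --pt "65 0.237 0.32 0 0.08" --pt "65 0.237 0.32 0 0.08" --pt "65 0.237 0.32 0 0.08" --pt "65 0.237 0.32 0 0.08" --pt "65 0.237 0.32 0 0.08" --pt "65 0.237 0.32 0 0.08" --pt "65 0.237 0.32 0 0.08" --pt "65 0.237 0.32 0 0.08" --pt "65 0.237 0.32 0 0.08" --pt "65 0.237 0.32 0 0.08"

```text
clock: 1.6
position: [0.323, -0.3747, 0.1975]
ee_rot: [2.936, 1.118, 0.0]
force: [0.2, -0.4, -0.3]
width: 0.651
gripper_force: 0.0
```

Request:
apply_moves --pt "65 0.237 0.32 0 0.08" --pt "65 0.237 0.32 0 0.08" --pt "65 0.237 0.32 0 0.08" --pt "65 0.237 0.32 0 0.08" --pt "65 0.237 0.32 0 0.08" --pt "65 0.237 0.32 0 0.08" --pt "65 0.237 0.32 0 0.08" --pt "65 0.237 0.32 0 0.08" --pt "65 0.237 0.32 0 0.08" --pt "65 0.237 0.32 0 0.08" --pt "65 0.237 0.32 0 0.08" --pt "65 0.237 0.32 0 0.08"

```text
clock: 3.1
position: [0.4937, -0.1443, 0.1974]
ee_rot: [2.586, 1.783, 0.0]
force: [-1.0, -1.1, -0.2]
width: 0.651
gripper_force: 0.0
```

```bash
python3 - <<'E'
from h import *
s=observe(); Rm=R.from_rotvec(s["ee_rot"]).as_matrix(); print(s["clock"],s["position"],np.degrees(np.arctan2(Rm[1,0],Rm[0,0])),Rm[2],s["joints"],s["force"])
c,im,d=get("wrist"); save("w1",im,1.4); np.savez("w1",im=im,d=d)
c=cam("top"); P=cloud(c,np.load("top.npz")["d"]).reshape(-1,3)
m=(P[:,0]>.4)&(P[:,0]<.68)&(P[:,1]>.2)&(P[:,1]<.34)&(P[:,2]>.06); Q=P[m]
for x in np.arange(.4,.68,.02):
    q=Q[(Q[:,0]>=x)&(Q[:,0]<x+.02)]
    if len(q): print(round(x,2),len(q),q[:,1].min().round(3),q[:,1].max().round(3),q[:,2].max().round(3))
E
```

```text
3.1 [ 0.4937054  -0.1443125   0.19741733] 69.17338066234153 [ 2.95049102e-05  7.01009290e-05 -9.99999997e-01] [ 0.52056459  0.29277774 -0.42742605  1.81190559  0.13711325  1.06587814
 -0.32082217] [-0.95637167 -1.08046087 -0.20257763]
0.42 20 0.201 0.229 0.302
0.58 91 0.2 0.255 0.137
0.6 155 0.202 0.271 0.138
0.62 176 0.256 0.34 0.138
0.64 189 0.254 0.34 0.138
0.66 189 0.251 0.34 0.137
```

View pics/w1.png

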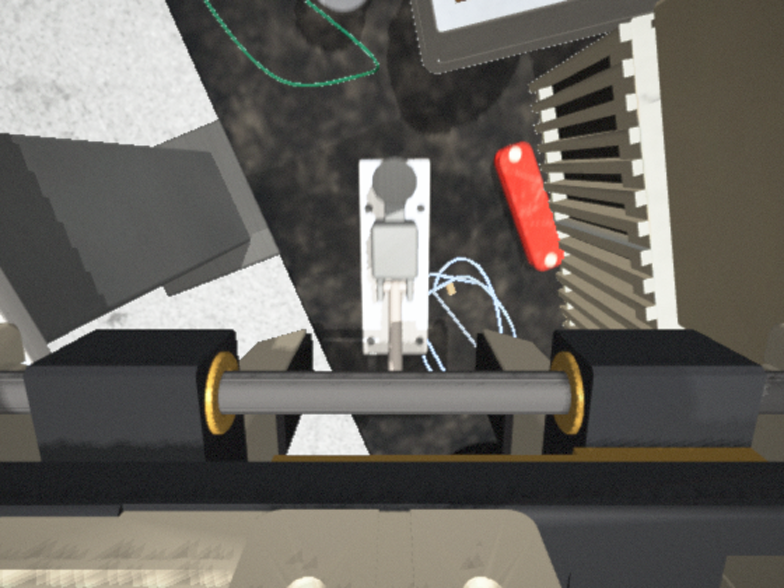

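The wrist view shows the jack aligned with the tool. The plate's front corners are at (360,158) and (430,158) and its rear corners at (361,354) and (429,354); the block top spans (372–417, 222–281).

```bash
python3 - <<'E'
from h import *
c=cam("wrist"); f=lambda u,v,z:onz(c,u/1.4,v/1.4,z)[:2]
FL,FR,RL,RR=f(360,158,.01),f(430,158,.01),f(361,354,.01),f(429,354,.01)
print(FL,FR,RL,RR,np.linalg.norm(FL-RL),np.linalg.norm(FL-FR))
e=FL+FR-RL-RR; u=e/np.linalg.norm(e); print(np.degrees(np.arctan2(u[1],u[0])),"grip",(FL+FR)/2-u*.065,(FL+FR+RL+RR)/4+u*.0165)
B=[f(a,b,.058) for a,b in [(372,222),(417,222),(372,281),(417,281)]]; print("block",np.mean(B,0),B)
E
```

```text
[ 0.49700888 -0.06001274] [ 0.54842547 -0.07931172] [ 0.437048   -0.21365478] [ 0.49267622 -0.234515  ] 0.16492781333839168 0.054919188366117797
69.46133737303214 grip [ 0.49991262 -0.13053055] [ 0.49957849 -0.13142237]
block [ 0.49909722 -0.13146576] [array([ 0.49172718, -0.10574872]), array([ 0.52155612, -0.11694169]), array([ 0.47614845, -0.14580764]), array([ 0.50695712, -0.157365  ])]
```

```bash
python3 - <<'E'
from h import *
c=cam("wrist"); z=np.load("w1.npz"); P=cloud(c,z["d"])
for u,v in [(300,110),(370,200),(394,182),(394,245),(420,190),(320,150),(520,210)]:
    a,b=int(u/1.4),int(v/1.4); print("w",u,v,P[b,a].round(4),onz(c,u/1.4,v/1.4,P[b,a][2]).round(4))
t=cam("top"); T=cloud(t,np.load("top.npz")["d"])
for X,Y in [(104,97),(185,130),(150,200)]:
    a,b=290+X//5,205+Y//5; print("t",X,Y,T[b,a].round(4))
# project wrist-found points in top
for p in [[.497,-.060,.01],[.4926,-.2345,.01]]: print((proj(t,p)-[290,205])*5+2)
# red hex keys centroid both
for n,cc in (("w1",c),("top",t)):
    im=np.load(n+".npz")["im"]; h=cv2.cvtColor(im,cv2.COLOR_RGB2HSV); m=((h[...,0]<6)&(h[...,1]>180)&(h[...,2]>120))
    if n=="top": m[:180]=0;m[200:]=0;m[:,:305]=0;m[:,355:]=0
    v,u=np.nonzero(m); print(n,len(u),onz(cc,u.mean(),v.mean(),.021))
E
```

```text
w 300 110 [ 0.4658 -0.0088  0.0013] [ 0.4658 -0.0094  0.0013]
w 370 200 [ 0.4926 -0.092   0.0103] [ 0.4926 -0.093   0.0103]
w 394 182 [ 0.5157 -0.0851  0.0611] [ 0.516  -0.0853  0.0611]
w 394 245 [ 0.5003 -0.1261  0.0601] [ 0.5007 -0.1263  0.0601]
w 420 190 [ 0.533  -0.0989  0.0118] [ 0.5327 -0.0996  0.0118]
w 320 150 [nan nan nan] [nan nan nan]
w 520 210 [ 0.6001 -0.1408  0.0207] [ 0.6005 -0.141   0.0207]
t 104 97 [ 0.5131 -0.0906  0.0568]
t 185 130 [ 0.4958 -0.1345  0.0569]
t 150 200 [ 0.4606 -0.1242  0.001 ]
[ 35.55063867 131.85215237]
[357.83464064 145.45641438]
w1 1026 [ 0.60409713 -0.13908727  0.021     ]
top 338 [ 0.60550528 -0.14785248  0.021     ]
```

Request:
apply_moves --pt "65 0.04 0.1 -0.3 0" --pt "65 0 0 -0.4 0" --pt "65 0 0 -0.4 0" --pt "65 0 0 -0.4 0" --pt "65 0 0 -0.4 0" --pt "65 0 0 -0.4 0" --pt "65 0 0 -0.3 0" --pt "65 0 0 -0.25 0" --pt "65 0 0 0 0"

```text
clock: 4.28
position: [0.4946, -0.1392, 0.0255]
ee_rot: [-2.587, -1.78, 0.002]
force: [-0.0, -0.0, 0.2]
width: 0.646
gripper_force: 0.0
```

Request:
apply_moves --pt "0 0 0 0 0" --pt "0 0 0 0 0" --pt "0 0 0 0 0" --pt "0 0 0 0 0" --pt "0 0 0 0 0" --pt "0 0 0 0 0" --pt "0 0 0 0 0" --pt "0 0 0 0 0" --newtons 45

```text
clock: 5.28
position: [0.4954, -0.1397, 0.0269]
ee_rot: [2.588, 1.78, 0.001]
force: [-1.2, -0.1, 6.6]
width: 0.345
gripper_force: 45.0
```

Request:
apply_moves --pt "0 0 0 0.2 0" --pt "0 0 0 0.3 0" --pt "0 0 0 0.5 0" --pt "0 0 0 0.5 0" --pt "0 0 0 0.5 0" --pt "0 0 0 0.5 0" --pt "0 0 0 0.3 0" --pt "0 0 0 0 0"

```text
clock: 6.28
position: [0.4952, -0.1396, 0.1952]
ee_rot: [2.588, 1.78, 0.001]
force: [0.5, 0.1, -9.2]
width: 0.345
gripper_force: 45.0
```

```bash
python3 - <<'E'
from h import *
for n in("top","scene"):
    P=cloud(cam(n),np.load(n+".npz")["d"]).reshape(-1,3)
    m=(P[:,0]>.3)&(P[:,0]<.58)&(P[:,1]>-.1)&(P[:,1]<.5)&(P[:,2]>.11); Q=P[m]; print(n,len(Q)); print(Q[::max(1,len(Q)//25)].round(3).tolist())
s=observe(); print(s["position"],s["force"],s["width"],s["joints"])
E
```

```text
top 399
[[0.58, 0.044, 0.311], [0.561, 0.055, 0.305], [0.578, 0.083, 0.134], [0.579, 0.047, 0.134], [0.552, 0.061, 0.299], [0.577, 0.035, 0.132], [0.55, 0.061, 0.298], [0.575, 0.035, 0.134], [0.575, -0.0, 0.134], [0.572, 0.042, 0.136], [0.572, 0.007, 0.137], [0.547, 0.065, 0.295], [0.57, 0.014, 0.138], [0.571, -0.022, 0.133], [0.568, 0.007, 0.135], [0.569, -0.029, 0.136], [0.566, -0.012, 0.134], [0.563, -0.015, 0.136], [0.537, 0.069, 0.294], [0.516, 0.085, 0.283], [0.495, 0.099, 0.274], [0.471, 0.118, 0.272], [0.448, 0.142, 0.279], [0.439, 0.155, 0.281], [0.429, 0.176, 0.29], [0.423, 0.213, 0.297], [0.421, 0.225, 0.301]]
scene 476
[[0.579, 0.044, 0.313], [0.546, 0.065, 0.293], [0.505, 0.091, 0.279], [0.577, -0.025, 0.134], [0.483, 0.108, 0.274], [0.569, -0.011, 0.134], [0.564, -0.011, 0.134], [0.563, -0.007, 0.134], [0.564, 0.002, 0.134], [0.568, 0.015, 0.135], [0.576, 0.034, 0.135], [0.563, -0.017, 0.117], [0.57, 0.007, 0.121], [0.57, 0.031, 0.131], [0.573, 0.048, 0.134], [0.578, 0.065, 0.136], [0.571, 0.013, 0.112], [0.572, 0.031, 0.118], [0.572, 0.04, 0.119], [0.577, 0.052, 0.118], [0.578, 0.063, 0.12], [0.577, 0.066, 0.119], [0.575, 0.059, 0.112], [0.434, 0.162, 0.287], [0.424, 0.194, 0.294], [0.42, 0.228, 0.301]]
[ 0.49516327 -0.13955441  0.19523816] [ 0.45257573  0.1488414  -9.18075216] 0.3446197737872151 [ 0.51567201  0.29517456 -0.4338944   1.81536018  0.14094371  1.06016643
 -0.33670768]
```

Request:
apply_moves --pt "0 -0.233 0.15 0 -0.23" --pt "0 -0.233 0.15 0 -0.23" --pt "0 -0.233 0.15 0 -0.23" --pt "0 -0.233 0.15 0 -0.23" --pt "0 -0.233 0.15 0 -0.23" --pt "0 -0.233 0.15 0 -0.23" --pt "0 -0.233 0.15 0 -0.23" --pt "0 -0.233 0.15 0 -0.23" --pt "0 -0.233 0.15 0 -0.23" --pt "0 -0.233 0.15 0 -0.23" --pt "0 0 0 0 0"

```text
clock: 7.65
position: [0.3531, -0.0491, 0.1933]
ee_rot: [3.14, 0.087, -0.005]
force: [-0.4, -0.4, -9.6]
width: 0.342
gripper_force: 45.0
```

Request:
apply_moves --pt "0 -0.028 0.39 0 0" --pt "0 -0.028 0.39 0 0" --pt "0 -0.028 0.39 0 0" --pt "0 -0.028 0.39 0 0" --pt "0 -0.028 0.39 0 0" --pt "0 -0.028 0.39 0 0" --pt "0 -0.028 0.39 0 0" --pt "0 -0.028 0.39 0 0" --pt "0 -0.028 0.39 0 0" --pt "0 -0.028 0.39 0 0" --pt "0 -0.028 0.39 0 0" --pt "0 -0.028 0.39 0 0"

```text
clock: 9.15
position: [0.3353, 0.2315, 0.1937]
ee_rot: [3.14, 0.089, -0.001]
force: [0.5, -0.3, -8.6]
width: 0.344
gripper_force: 45.0
```

Request:
apply_moves --pt "0 0.25 0.21 0 0" --pt "0 0.25 0.21 0 0" --pt "0 0.25 0.21 0 0" --pt "0 0.25 0.21 0 0" --pt "0 0.25 0.21 0 0" --pt "0 0.25 0.21 0 0" --pt "0 0.25 0.21 0 0" --pt "0 0.25 0.21 0 0" --pt "0 0 0 0 0"

```text
clock: 10.28
position: [0.4564, 0.3323, 0.193]
ee_rot: [-3.14, -0.088, 0.002]
force: [-0.0, 0.2, -8.7]
width: 0.342
gripper_force: 45.0
```

```bash
python3 - <<'E'
from h import *
s=observe(); Rm=R.from_rotvec(s["ee_rot"]).as_matrix(); print(s["clock"],s["position"],np.degrees(np.arctan2(Rm[1,0],Rm[0,0])),Rm[2],s["joints"],s["force"])
c,im,d=get("wrist"); save("w2",im,1.4); np.savez("w2",im=im,d=d)
E
```

```text
10.275 [0.45639363 0.33225995 0.19297368] 3.1922472383027576 [-1.26015316e-03 -1.33372512e-04 -9.99999197e-01] [-0.24975925  0.42276623 -0.65522439  1.68796524  0.27932463  1.12728687
 -2.49878142] [-0.03591776  0.18690508 -8.74934886]
```

View pics/w2.png

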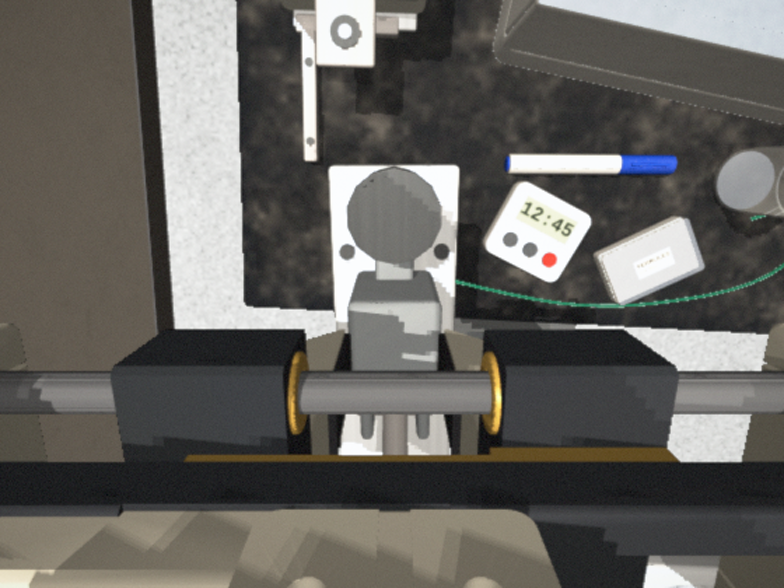

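The wrist view shows the mark at (345,32), the side stop's inner edge from (317,70) to (317,160), and the held jack's plate front corners at (331,166) and (459,166).

```bash
python3 - <<'E'
from h import *
c=cam("wrist"); f=lambda u,v,z:onz(c,u/1.4,v/1.4,z).round(4)
z=np.load("w2.npz"); P=cloud(c,z["d"])
print("mark",f(345,32,.074),P[23,246]); print("tabL",f(316,66,.074),"tabR",f(375,67,.074))
print("bar",f(318,75,.012),f(317,160,.012),f(304,160,.012))
zp=np.nanmedian(P[170:180,240:245,2]); print("plate z",zp, P[150,280])
FL,FR=f(331,166,zp),f(459,166,zp); print("FL",FL,"FR",FR,np.linalg.norm(FL-FR))
s=observe(); print("rel tcp",FL-s["position"],FR-s["position"])
e=f(318,75,.012)-f(317,160,.012); print(np.degrees(np.arctan2(e[1],e[0])))
e=f(375,67,.074)-f(316,66,.074); print(np.degrees(np.arctan2(e[1],e[0]))+90)
e=FR-FL; print(np.degrees(np.arctan2(e[1],e[0]))+90)
E
```

```text
mark [0.5995 0.3702 0.074 ] [0.59844175 0.3701502  0.07777118]
tabL [0.5798 0.3874 0.074 ] tabR [0.5812 0.3514 0.074 ]
bar [0.5851 0.3961 0.012 ] [0.5246 0.3961 0.012 ] [0.5241 0.4061 0.012 ]
plate z 0.17803321147318485 [0.50950739 0.33646242 0.228272  ]
FL [0.522  0.3633 0.178 ] FR [0.525 0.309 0.178] 0.05438280978397495
rel tcp [ 0.06656093  0.03168043 -0.01503039] [ 0.06956093 -0.02261957 -0.01503039]
0.0
2.227046967413685
3.1622977521393807
```

```bash
python3 - <<'E'
from h import *
def edge(n,r0,r1,c0,c1,z,sign):
    c=cam(n); g=np.load(n+".npz")["im"].mean(-1); pts=[]
    for r in range(r0,r1):
        d=np.diff(g[r,c0:c1])*sign; k=d.argmax(); 
        if 0<k<len(d)-1:
            a,b,e=d[k-1:k+2]; k=k+.5*(a-e)/(a-2*b+e+1e-9)
        pts.append(onz(c,c0+k+.5,r,z)[:2])
    p=np.array(pts); q=np.polyfit(p[:,0],p[:,1],1); res=p[:,1]-np.polyval(q,p[:,0]); k=abs(res)<.002; q=np.polyfit(p[k,0],p[k,1],1); print(n,k.sum(),len(k),np.degrees(np.arctan(q[0])),"y at .615",np.polyval(q,.615),"res",res[k].std())
edge("w2",58,108,220,232,.012,-1)
edge("w2",58,108,210,222,.012,1)
edge("top",195,214,124,130,.012,-1)
edge("top",195,214,119,126,.012,1)
edge("w2",10,42,262,275,.074,-1)
edge("w2",14,42,218,232,.074,1)
E
```

```text
Traceback (most recent call last):
  File "h.py", line 5, in cam
    p=imaging.camera_params(n)
ValueError: cameras: scene, top, wrist
```

```bash
python3 - <<'E'
from h import *
def edge(n,r0,r1,c0,c1,z,sign):
    c=cam("wrist" if n=="w2" else n); g=np.load(n+".npz")["im"].astype(float).mean(-1); pts=[]
    for r in range(r0,r1):
        d=np.diff(g[r,c0:c1])*sign; k=d.argmax(); 
        if 0<k<len(d)-1:
            a,b,e=d[k-1:k+2]; k=k+.5*(a-e)/(a-2*b+e+1e-9)
        pts.append(onz(c,c0+k+.5,r,z)[:2])
    p=np.array(pts); q=np.polyfit(p[:,0],p[:,1],1); res=p[:,1]-np.polyval(q,p[:,0]); k=abs(res)<.002; q=np.polyfit(p[k,0],p[k,1],1); print(n,k.sum(),len(k),np.degrees(np.arctan(q[0])).round(2),"y at .615",np.polyval(q,.615).round(4),"res",res[k].std().round(5))
edge("w2",58,108,220,232,.012,-1)
edge("w2",58,108,210,222,.012,1)
edge("top",195,214,124,130,.012,-1)
edge("top",195,214,119,126,.012,1)
edge("w2",10,42,262,275,.074,-1)
edge("w2",14,42,218,232,.074,1)
E
```

```text
w2 50 50 1.05 y at .615 0.3986 res 5e-05
w2 50 50 1.29 y at .615 0.4086 res 9e-05
top 19 19 2.57 y at .615 0.3982 res 6e-05
top 19 19 1.6 y at .615 0.408 res 0.00049
w2 32 32 3.71 y at .615 0.354 res 0.00021
w2 28 28 1.31 y at .615 0.3881 res 3e-05
```

Request:
apply_moves --pt "0 0.175 0.175 0 -0.03" --pt "0 0.175 0.175 0 -0.03" --pt "0 0 0 -0.4 0" --pt "0 0 0 -0.4 0" --pt "0 0 0 -0.4 0" --pt "0 0 0 -0.4 0" --pt "0 0 0 -0.4 0" --pt "0 0 0 -0.4 0" --pt "0 0 0 -0.2 0" --pt "0 0 0 -0.1 0" --pt "0 0 0 0 0" --pt "0 0 0 0 0"

```text
clock: 11.82
position: [0.4767, 0.3536, 0.0333]
ee_rot: [-3.14, -0.039, -0.002]
force: [-0.7, -0.0, -8.9]
width: 0.344
gripper_force: 45.0
```

```bash
python3 - <<'E'
from h import *
s=observe(); Rm=R.from_rotvec(s["ee_rot"]).as_matrix(); print(s["position"],np.degrees(np.arctan2(Rm[1,0],Rm[0,0])),s["force"],s["ft_torque"])
c,im,d=get("wrist"); P=cloud(c,d); save("w3",im,1.4); print(np.nanmedian(P[170:180,240:245],(0,1)))
E
```

```text
[0.47671293 0.35357295 0.03328554] 1.411935512501976 [-6.96732605e-01 -1.62151572e-03 -8.93345911e+00] [ 0.06215901 -0.07819135  0.01753546]
[0.51049256 0.38024714 0.01780454]
```

View pics/w3.png

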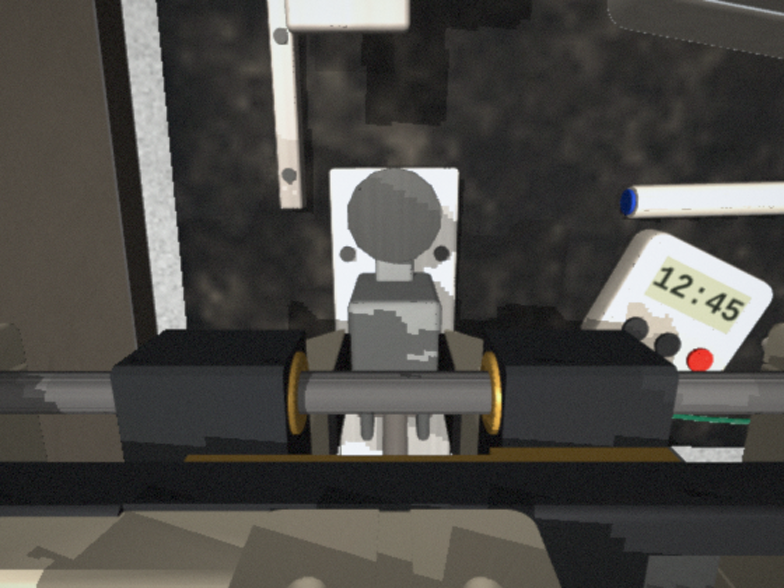

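The bar's inner edge runs from about (296,30) to (303,208), leaning left relative to the jack plate (330–459 wide, front edge at row 168). I'll fit both edges in this frame.

```bash
python3 - <<'E'
from h import *
c=cam("wrist"); im,_=imaging.get_image("wrist"); np.savez("w3",im=im); g=im.astype(float).mean(-1)
def edge(t,r0,r1,c0,c1,z,sign,last=False):
    pts=[]
    for r in range(r0,r1):
        d=np.diff(g[r,c0:c1])*sign; k=d.argmax()
        if 0<k<len(d)-1:
            a,b,e=d[k-1:k+2]; k=k+.5*(a-e)/(a-2*b+e+1e-9)
        pts.append([c0+k+.5,r])
    u=np.array(pts); l=np.polyfit(u[:,1],u[:,0],1); k=abs(u[:,0]-np.polyval(l,u[:,1]))<1
    p=np.array([onz(c,a,b,z)[:2] for a,b in u[k]]); q=np.polyfit(p[:,0],p[:,1],1); print(t,k.sum(),len(k),np.degrees(np.arctan(q[0])).round(2),u[0],u[-1],"y at .56",np.polyval(q,.56).round(4))
edge("bar left",25,145,185,206,.012,1)
edge("bar right",25,145,202,222,.012,-1)
edge("plate L",125,180,228,246,.018,1); edge("plate R",125,200,318,335,.018,-1)
print(g[60,190:225].astype(int),g[130,190:225].astype(int))
print(onz(c,303/1.4,208/1.4,.012),onz(c,282/1.4,208/1.4,.012),onz(c,331/1.4,168/1.4,.018),onz(c,459/1.4,168/1.4,.018))
print(onz(c,290/1.4,28/1.4,.066),onz(c,409/1.4,30/1.4,.066))
E
```

```text
bar left 120 120 1.51 [192.23606557  25.        ] [199.61016949 144.        ] y at .56 0.408
bar right 118 120 1.72 [208.28873239  25.        ] [215.11258278 144.        ] y at .56 0.3986
plate L 55 55 1.79 [235.18387097 125.        ] [237.22082019 179.        ] y at .56 0.3848
plate R 75 75 1.34 [327.29850746 125.        ] [324.5545977 199.       ] y at .56 0.3293
[ 49  54  52  59 109 208 231 235 235 236 236 233 234 233 230 232 231 233
 227 198 153  85  57  49  40  36  41  41  46  63  63  63  58  57  58] [ 52  52  54  52  51  48  54  59  83 143 190 208 208 205 188 124 114 114
 137 194 202 202 191 159 121  63  51  51  41  40  42  37  34  34  52]
[0.52563463 0.3968188  0.012     ] [0.52540983 0.40625582 0.012     ] [0.54336696 0.38325031 0.018     ] [0.5446608  0.32860013 0.018     ]
[0.58451162 0.3888576  0.066     ] [0.58480289 0.35267459 0.066     ]
```

Request:
apply_moves --pt "0 0 0 -0.05 0" --pt "0 0 0 -0.05 0" --pt "0 0 0 -0.02 0" --pt "0 0 0 0 0" --pt "0 0 0 0 0"

```text
clock: 12.55
position: [0.4766, 0.3531, 0.0269]
ee_rot: [3.141, 0.039, 0.002]
force: [-4.0, -4.8, 10.7]
width: 0.349
gripper_force: 45.0
```

Request:
apply_moves --pt "0 0.1 0.05 0 0" --pt "0 0.15 0.05 0 0" --pt "0 0.15 0.05 0 0" --pt "0 0.15 0 0 0" --pt "0 0.15 0 0 0" --pt "0 0.15 0 0 0" --pt "0 0.1 0 0 0" --pt "0 0.1 0 0 0" --pt "0 0 0 0 0" --pt "0 0 0 0 0"

```text
clock: 13.8
position: [0.5373, 0.3646, 0.0269]
ee_rot: [-3.139, -0.042, 0.002]
force: [-9.8, 1.6, 7.8]
width: 0.344
gripper_force: 45.0
```

Request:
apply_moves --pt "0 0.04 0 0.01 0" --pt "0 0.04 0 0 0" --pt "0 0.04 0 0 0" --pt "0 0.03 0 0 0" --pt "0 0 0 0 0" --pt "0 0 0 0 0"

```text
clock: 14.55
position: [0.5461, 0.3639, 0.027]
ee_rot: [-3.14, -0.042, 0.003]
force: [-8.4, 1.2, 4.4]
width: 0.346
gripper_force: 45.0
```

Request:
apply_moves --pt "0 0.02 0 0 0" --pt "0 0.02 0 0 0" --pt "0 0 0 0 0" --pt "0 0 0 0 0"

```text
clock: 15.05
position: [0.5484, 0.364, 0.027]
ee_rot: [-3.14, -0.042, 0.003]
force: [-8.4, -0.9, 5.4]
width: 0.347
gripper_force: 45.0
```

Request:
apply_moves --pt "0 0.02 0 0 0" --pt "0 0.02 0 0 0" --pt "0 0 0 0 0" --pt "0 0 0 0 0"

```text
clock: 15.55
position: [0.5495, 0.364, 0.027]
ee_rot: [-3.14, -0.043, 0.006]
force: [-11.8, -0.2, 8.0]
width: 0.348
gripper_force: 45.0
```

Request:
apply_moves --pt "0 0 0.03 0 0" --pt "0 0 0.03 0 0" --pt "0 0 0 0 0" --pt "0 0 0 0 0"

```text
clock: 16.05
position: [0.5496, 0.3643, 0.0269]
ee_rot: [3.137, 0.04, -0.007]
force: [-14.7, -10.0, 15.2]
width: 0.347
gripper_force: 45.0
```

Request:
apply_moves --pt "0 -0.02 0 0.02 0" --pt "0 0 0.03 0 0" --pt "0 0 0.03 0 0" --pt "0 0 0.03 0 0" --pt "0 0 0 0 0" --pt "0 0 0 0 0"

```text
clock: 16.8
position: [0.5494, 0.3658, 0.0274]
ee_rot: [3.132, 0.036, -0.007]
force: [-12.4, -16.9, 15.4]
width: 0.345
gripper_force: 45.1
```

```bash
python3 - <<'E'
from h import *
c=cam("wrist"); s=observe(); Rm=R.from_rotvec(s["ee_rot"]).as_matrix(); print(s["position"],np.degrees(np.arctan2(Rm[1,0],Rm[0,0])),s["force"],s["ft_torque"],Rm[2])
im,d=imaging.get_image("wrist"); np.savez("w4",im=im,d=d); save("w4",im[60:300,120:420],2.4)
E
```

```text
[0.54940804 0.36581404 0.02739704] 1.3318560246142839 [-12.41658071 -16.91211748  15.351913  ] [-4.11056529  2.85426679 -0.16450099] [-0.00464411  0.00904308 -0.99994833]
```

View pics/w4.png

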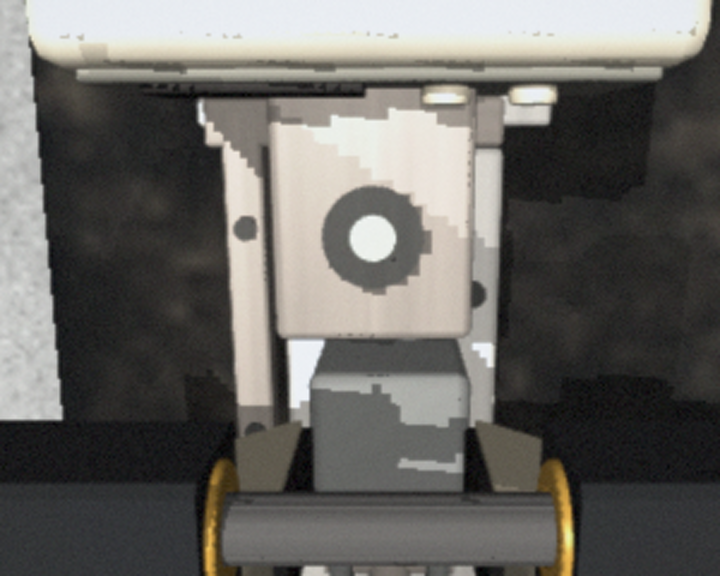

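Request:
apply_moves --pt "0 -0.03 0 0.03 0" --pt "0 0 0 0.02 0" --pt "0 0 0 0 0" --pt "0 0 0 0 0"

```text
clock: 17.35
position: [0.5496, 0.3696, 0.0293]
ee_rot: [3.139, 0.038, -0.002]
force: [-1.4, -5.3, -8.4]
width: 0.343
gripper_force: 45.0
```

Request:
apply_moves --pt "0 0 0.02 0 0" --pt "0 0 0.02 0 0" --pt "0 0 0 0 0" --pt "0 0 0 0 0"

```text
clock: 17.85
position: [0.5496, 0.37, 0.0293]
ee_rot: [3.136, 0.037, -0.003]
force: [-4.1, -11.0, -2.4]
width: 0.343
gripper_force: 45.1
```

Request:
apply_moves --pt "0 0.02 -0.01 -0.02 0" --pt "0 0.02 0 -0.02 0" --pt "0 0 0 0 0" --pt "0 0 0 0 0"

```text
clock: 18.35
position: [0.5494, 0.3697, 0.0275]
ee_rot: [3.135, 0.039, -0.008]
force: [-13.7, -13.9, 8.0]
width: 0.349
gripper_force: 45.1
```

```bash
python3 - <<'E'
from h import *
c=cam("wrist"); s=observe(); Rm=R.from_rotvec(s["ee_rot"]).as_matrix(); print(s["position"],np.degrees(np.arctan2(Rm[1,0],Rm[0,0])),s["force"],s["ft_torque"],Rm[2])
im,d=imaging.get_image("wrist"); np.savez("w5",im=im,d=d); save("w5",im[60:300,120:420],2.4)
g=im.astype(float).mean(-1)
for r in (205,215,225): print(r,g[r,212:250].astype(int))
E
```

```text
[0.54941483 0.36968593 0.02750894] 1.4152572685481413 [-13.67599946 -13.87401831   8.00544197] [-3.39073416  3.00348734 -0.10373914] [-0.00523697  0.00626029 -0.99996669]
205 [ 47  45  47  48  50  46  49  44  41  47  47 104 191 206 207 207 207 206
 204 200 195 195 194 196 190 161 130  91 141 184 237 240 239 240 239 239
 240 240]
215 [ 47  49  52  53  56  51  52  52  45  51  49  73 134 189 202 204 204 201
 201 196 194 191 193 192 188 177 137  91  98 168 237 240 239 240 240 239
 239 228]
225 [ 30  27  33  31  33  28  34  38  36  56  61  61 105 185 198 199 201 198
 198 194 191 190 190 188 190 183 153 115  85 164 233 239 240 239 239 234
 192  98]
```

View pics/w5.png

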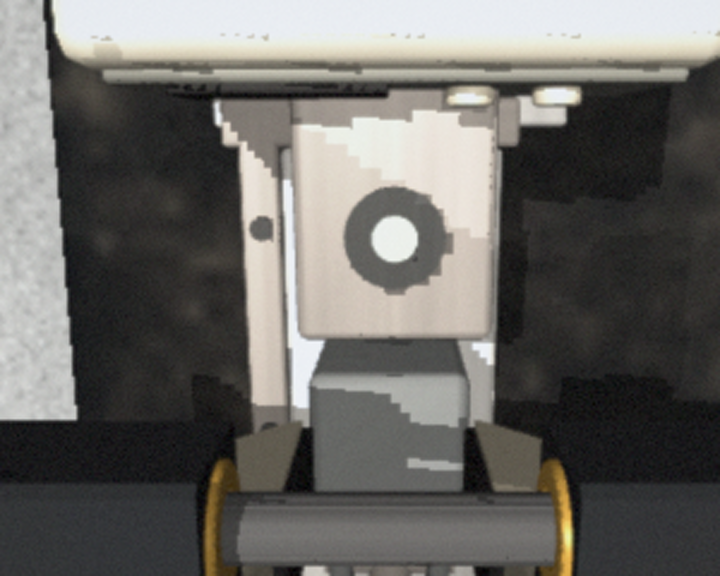

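Request:
apply_moves --pt "0 -0.03 -0.03 0.01 0" --pt "0 0 0 0 0" --pt "0 0 0 0 0"

```text
clock: 18.77
position: [0.5494, 0.3695, 0.0277]
ee_rot: [3.138, 0.039, -0.004]
force: [-4.0, -7.3, -4.6]
width: 0.345
gripper_force: 45.0
```

Request:
apply_moves --pt "60 0 0 0 0" --pt "60 0 0 0 0" --pt "60 0 0 0 0" --pt "60 0 0 0 0" --pt "60 0 0 0 0"

```text
clock: 19.4
position: [0.5507, 0.3713, 0.0285]
ee_rot: [-3.141, -0.039, -0.001]
force: [-0.3, 0.1, -0.9]
width: 0.6
gripper_force: 0.0
```

Request:
apply_moves --pt "60 0 0 0.2 0" --pt "60 0 0 0.3 0" --pt "60 0 0 0.4 0" --pt "60 0 0 0.5 0" --pt "60 0 0 0.5 0" --pt "60 -0.2 0 0.5 0" --pt "60 -0.4 0 0.3 0" --pt "0 -0.4 0 0 0" --pt "0 0 0 0 0" --pt "0 0 0 0 0"

```text
clock: 20.65
position: [0.4914, 0.3709, 0.1911]
ee_rot: [-3.141, -0.038, -0.002]
force: [0.8, 0.3, 0.3]
width: 0.326
gripper_force: 0.0
```

```bash
python3 - <<'E'
from h import *
c=cam("wrist"); s=observe(); Rm=R.from_rotvec(s["ee_rot"]).as_matrix(); print(s["clock"],s["position"],np.degrees(np.arctan2(Rm[1,0],Rm[0,0])),s["force"],s["width"])
im,d=imaging.get_image("wrist"); np.savez("w6",im=im,d=d); save("w6",im,1.4)
E
```

```text
20.65 [0.49142015 0.370882   0.19107086] 1.389234000090581 [0.79026659 0.27571409 0.32628112] 0.32557582912073074
```

View pics/w6.png

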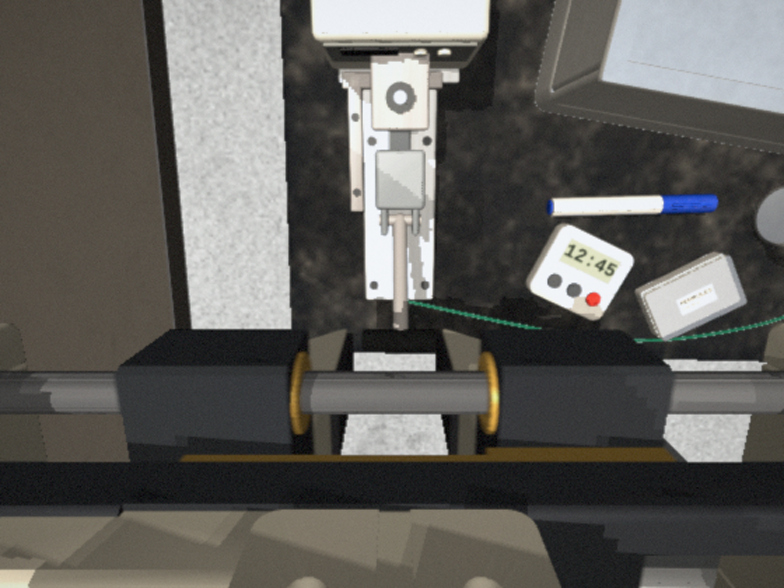

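The jack sits against both stops. Its rear plate corners are at (365,298) and (434,298), the block top spans (376–426, 150–208), and the dark handle bar is around (362–435, 330–350).

```bash
python3 - <<'E'
from h import *
c=cam("wrist"); f=lambda u,v,z:onz(c,u/1.4,v/1.4,z).round(4)[:2]
RL,RR=f(365,298,.01),f(434,298,.01); print("rear",RL,RR)
B=np.mean([f(a,b,.058) for a,b in [(376,150),(426,150),(376,208),(426,208)]],0); print("block",B)
m=(RL+RR)/2; print("grip from rear",m+.098*np.array([np.cos(.027),np.sin(.027)]))
print("bar",f(362,340,.1),f(435,340,.1)); P=cloud(c,np.load("w6.npz")["d"]); print(P[241:248,268:300:8].round(3).tolist())
print("mark",f(400,97,.074))
g=B; u=np.array([np.cos(.027),np.sin(.027)])
s=observe()
for k in (.103,.108,.114): print(k,(g-k*u),(g-k*u-s["position"][:2])/.06)
print((s["position"][2]-np.array([.11,.0495]))/.06)
E
```

```text
rear [0.4535 0.3953] [0.4548 0.338 ]
block [0.5513 0.3687]
grip from rear [0.55211428 0.36929568]
bar [0.4511 0.3917] [0.4522 0.3447]
[[[0.454, 0.383, 0.103], [0.454, 0.376, 0.103], [0.454, 0.369, 0.102], [0.455, 0.362, 0.104]], [[0.453, 0.383, 0.102], [0.453, 0.376, 0.102], [0.454, 0.369, 0.105], [0.454, 0.362, 0.104]], [[0.452, 0.383, 0.103], [0.453, 0.376, 0.103], [0.453, 0.369, 0.103], [0.453, 0.362, 0.104]], [[0.452, 0.383, 0.104], [0.452, 0.376, 0.104], [0.452, 0.369, 0.103], [0.452, 0.362, 0.104]], [[0.45, 0.383, 0.103], [0.451, 0.376, 0.105], [0.451, 0.369, 0.104], [0.451, 0.362, 0.104]], [[nan, nan, nan], [0.45, 0.376, 0.105], [0.45, 0.369, 0.104], [0.451, 0.362, 0.104]], [[0.449, 0.383, 0.103], [0.449, 0.376, 0.104], [0.449, 0.369, 0.104], [0.449, 0.362, 0.104]]]
mark [0.6012 0.3709]
0.103 [0.44833754 0.36591934] [-0.72041301 -0.08036407]
0.108 [0.44333936 0.36578435] [-0.80371597 -0.0826138 ]
0.114 [0.43734155 0.36562237] [-0.90367952 -0.08531347]
[1.34468894 2.35302227]
```

Request:
apply_moves --pt "0 -0.25 -0.03 0 0" --pt "0 -0.3 -0.04 0 0" --pt "0 -0.2 0 -0.1 0" --pt "0 0 0 -0.4 0" --pt "0 0 0 -0.4 0" --pt "0 0 0 -0.3 0" --pt "0 0 0 -0.1 0" --pt "0 0 0 0 0" --pt "0 0 0 0 0" --newtons 30

```text
clock: 21.82
position: [0.4459, 0.3673, 0.113]
ee_rot: [-3.14, -0.039, -0.001]
force: [-0.3, 1.0, 0.4]
width: 0.005
gripper_force: 0.0
```

Request:
apply_moves --pt "0 0 0 -0.08 0" --pt "0 -0.02 0 -0.08 0" --pt "0 -0.03 0 -0.08 0" --pt "0 -0.03 0 -0.08 0" --pt "0 0 0 0 0"

```text
clock: 22.45
position: [0.4403, 0.3666, 0.0926]
ee_rot: [3.141, 0.039, -0.001]
force: [-0.6, 0.5, 0.2]
width: 0.0
gripper_force: 0.0
```

```bash
python3 - <<'E'
from h import *
print(observe()["force"])
for n in ("wrist","top","scene"):
    c,im,d=get(n); P=cloud(c,d).reshape(-1,3); C=im.reshape(-1,3)
    m=(P[:,1]>.362)&(P[:,1]<.374)
    for x in np.arange(.43,.53,.01):
        k=m&(P[:,0]>x)&(P[:,0]<x+.01)&(P[:,2]<.2)
        if k.sum(): print(n,x.round(2),k.sum(),np.percentile(P[k,2],[5,50,95]).round(3),C[k].mean(0).astype(int))
E
```

```text
[-0.61593857  0.5375844   0.16441381]
wrist 0.43 230 [0.157 0.169 0.17 ] [42 41 40]
wrist 0.44 430 [0.102 0.136 0.183] [26 24 23]
wrist 0.45 721 [0.096 0.104 0.153] [53 50 46]
wrist 0.46 334 [0.087 0.092 0.096] [177 168 158]
wrist 0.47 548 [0.081 0.088 0.199] [114 109 104]
wrist 0.48 284 [0.074 0.078 0.082] [185 176 167]
wrist 0.49 258 [0.067 0.071 0.075] [184 175 165]
wrist 0.5 239 [0.06  0.065 0.068] [197 188 177]
wrist 0.51 255 [0.036 0.057 0.061] [197 189 178]
wrist 0.52 207 [0.048 0.051 0.055] [209 200 189]
wrist 0.53 410 [0.016 0.058 0.06 ] [158 159 156]
top 0.44 3 [0.1   0.102 0.102] [59 54 44]
top 0.45 11 [0.092 0.098 0.103] [86 79 68]
top 0.46 4 [0.089 0.091 0.093] [200 185 165]
top 0.47 5 [0.079 0.082 0.176] [169 154 135]
top 0.48 22 [0.007 0.074 0.08 ] [207 197 183]
top 0.49 30 [0.008 0.065 0.072] [223 216 206]
top 0.5 35 [0.007 0.011 0.066] [236 231 223]
top 0.51 24 [0.009 0.052 0.058] [216 206 191]
top 0.52 14 [0.032 0.049 0.054] [233 224 210]
top 0.53 20 [0.047 0.056 0.059] [187 184 177]
scene 0.43 79 [-0.001  0.135  0.159] [93 90 83]
scene 0.44 38 [-0.001  0.003  0.169] [89 86 81]
scene 0.45 36 [-0.225  0.006  0.012] [183 181 178]
scene 0.46 25 [-0.901  0.009  0.012] [245 246 245]
scene 0.47 27 [-0.905  0.009  0.012] [244 244 244]
scene 0.48 28 [-0.904  0.01   0.013] [245 246 245]
scene 0.49 19 [-0.904  0.008  0.011] [229 230 229]
scene 0.5 8 [-0.904 -0.897 -0.894] [227 226 224]
scene 0.51 10 [-0.904 -0.898 -0.445] [205 203 198]
scene 0.52 125 [-0.882 -0.582 -0.371] [147 140 127]
scene 0.53 12 [-0.902 -0.642 -0.414] [163 157 146]
```

Request:
apply_moves --pt "0 -0.03 0 0.2 0" --pt "0 0 0 0.2 0" --pt "0 0.1 0.01 0 0" --pt "0 0.1 0.02 0 0" --pt "0 0.02 0 0 0" --pt "0 0 0 -0.1 0" --pt "0 0 0 -0.1 0" --pt "0 0 0 -0.07 0" --pt "0 0 0 0 0" --pt "0 0 0 0 0"

```text
clock: 23.85
position: [0.4522, 0.3688, 0.1009]
ee_rot: [-3.141, -0.039, -0.0]
force: [-0.4, -0.2, -0.4]
width: 0.004
gripper_force: 0.0
```

Request:
apply_moves --pt "0 -0.02 0 -0.05 0" --pt "0 -0.03 0 -0.05 0" --pt "0 0 0 0 0"

```text
clock: 24.22
position: [0.4488, 0.3685, 0.0946]
ee_rot: [3.141, 0.039, -0.001]
force: [-0.1, 0.7, -1.0]
width: 0.007
gripper_force: 0.0
```

```bash
python3 - <<'E'
from h import *
print(observe()["force"],observe()["position"])
c,im,d=get("wrist"); P=cloud(c,d).reshape(-1,3)
m=(P[:,1]>.362)&(P[:,1]<.374)
for x in np.arange(.44,.53,.01):
    k=m&(P[:,0]>x)&(P[:,0]<x+.01)&(P[:,2]<.13)
    if k.sum(): print(x.round(2),k.sum(),np.percentile(P[k,2],[5,50,95]).round(3))
E
```

```text
[-0.06049389  0.69776195 -1.04119747] [0.44880488 0.36848127 0.09456994]
0.44 11 [-0.     0.001  0.001]
0.45 420 [0.094 0.102 0.128]
0.46 330 [0.087 0.092 0.096]
0.47 301 [0.081 0.085 0.089]
0.48 280 [0.074 0.078 0.082]
0.49 262 [0.067 0.071 0.075]
0.5 244 [0.06  0.064 0.068]
0.51 244 [0.05  0.057 0.061]
0.52 218 [0.011 0.051 0.054]
0.53 357 [0.013 0.058 0.06 ]
```

```bash
python3 - <<'E'
from h import *
c,im,d=get("wrist"); s,im2,d2=get("scene")
u=proj(s,[.45,.369,.095]); print(u, proj(c,[.45,.369,.1]),proj(c,observe()["position"]))
a=im[170:350,190:380]; x,y=int(u[0]),int(u[1]); x0=max(0,x-50);y0=max(0,y-80); b=im2[y0:y0+115,x0:x0+100]
A=cv2.resize(a,(400,379)); B=cv2.resize(b,(400,460)); o=np.zeros((460,800,3),np.uint8); o[:379,:400]=A; o[:,400:]=B
save("last",o); print(x0,y0)
E
```

```text
[164.8202564  304.17879769] [282.8032837  236.61469496] [283.32964626 234.95931337]
114 224
```

View pics/last.png

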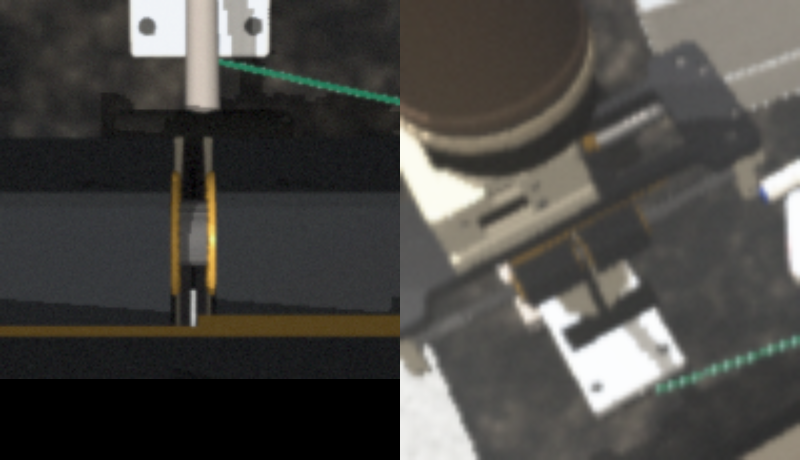

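The last view shows the thin shut fingers ending right at the top of the bar, centred on it. I'll keep pressing and watch the force.

Request:
apply_moves --pt "0 0 0 -0.05 0" --pt "0 0 0 -0.05 0" --pt "0 0 0 0 0"

```text
clock: 24.75
position: [0.4491, 0.3684, 0.0885]
ee_rot: [3.141, 0.039, -0.001]
force: [-0.3, 0.5, 1.1]
width: 0.007
gripper_force: 0.0
```

```bash
cat > st.py <<'E'
from h import *
s=observe(); print(s["clock"],s["force"].round(1),s["position"].round(4))
c,im,d=get("wrist"); P=cloud(c,d).reshape(-1,3)
m=(P[:,1]>.362)&(P[:,1]<.374)
for x in (.45,.46,.48,.5):
    k=m&(P[:,0]>x)&(P[:,0]<x+.01)&(P[:,2]<.13)
    if k.sum(): print(x,k.sum(),np.median(P[k,2]).round(4))
c,im,d=get("top"); P=cloud(c,d).reshape(-1,3); k=(abs(P[:,0]-.592)<.008)&(abs(P[:,1]-.369)<.03)&(P[:,2]>.05); print("tab",k.sum(),np.median(P[k,2]) if k.any() else None)
E
python3 st.py
```

```text
24.75 [-0.3  0.5  1.1] [0.4491 0.3684 0.0885]
0.45 403 0.1014
0.46 389 0.0921
0.48 291 0.0781
0.5 254 0.0645
tab 103 0.07327991861848049
```

```bash
python3 - <<'E'
from h import *
c,im,d=get("wrist"); P=cloud(c,d)
for r in range(212,262,3): print(r,[(P[r,u]*1000).round(0).tolist()+[int(im[r,u].mean())] for u in (270,278,282,286,296)])
E
```

```text
212 [[439.0, 380.0, 2.0, 70], [464.0, 372.0, 89.0, 112], [465.0, 370.0, 93.0, 189], [465.0, 368.0, 92.0, 194], [439.0, 357.0, 0.0, 34]]
215 [[436.0, 380.0, 1.0, 70], [462.0, 372.0, 91.0, 108], [463.0, 370.0, 94.0, 188], [464.0, 368.0, 95.0, 194], [436.0, 357.0, 1.0, 36]]
218 [[433.0, 380.0, 0.0, 60], [460.0, 372.0, 90.0, 104], [462.0, 370.0, 95.0, 187], [462.0, 367.0, 95.0, 196], [433.0, 357.0, 0.0, 31]]
221 [[430.0, 379.0, -0.0, 59], [459.0, 372.0, 91.0, 68], [460.0, 370.0, 95.0, 113], [460.0, 367.0, 96.0, 117], [431.0, 357.0, 1.0, 23]]
224 [[427.0, 379.0, 1.0, 33], [458.0, 372.0, 93.0, 58], [459.0, 370.0, 97.0, 106], [459.0, 367.0, 97.0, 114], [428.0, 357.0, 0.0, 18]]
227 [[458.0, 377.0, 99.0, 29], [458.0, 372.0, 99.0, 19], [457.0, 370.0, 98.0, 14], [457.0, 367.0, 98.0, 33], [458.0, 362.0, 98.0, 14]]
230 [[457.0, 376.0, 102.0, 18], [457.0, 372.0, 101.0, 21], [457.0, 370.0, 101.0, 24], [457.0, 367.0, 101.0, 21], [457.0, 362.0, 102.0, 23]]
233 [[455.0, 376.0, 102.0, 25], [455.0, 372.0, 103.0, 15], [456.0, 370.0, 103.0, 26], [456.0, 367.0, 103.0, 25], [456.0, 362.0, 103.0, 19]]
236 [[
[... 550 characters left out ...]
5]]
248 [[485.0, 374.0, 199.0, 27], [459.0, 372.0, 133.0, 19], [458.0, 370.0, 132.0, 16], [459.0, 368.0, 134.0, 27], [486.0, 367.0, 200.0, 23]]
251 [[485.0, 373.0, 201.0, 24], [459.0, 372.0, 136.0, 17], [459.0, 370.0, 136.0, 19], [458.0, 368.0, 136.0, 28], [485.0, 367.0, 201.0, 29]]
254 [[486.0, 373.0, 204.0, 26], [459.0, 372.0, 140.0, 15], [458.0, 370.0, 139.0, 8], [459.0, 368.0, 140.0, 20], [486.0, 367.0, 203.0, 27]]
257 [[486.0, 373.0, 205.0, 25], [459.0, 372.0, 144.0, 18], [459.0, 370.0, 144.0, 1], [459.0, 368.0, 144.0, 19], [486.0, 367.0, 205.0, 22]]
260 [[485.0, 373.0, 205.0, 36], [459.0, 371.0, 148.0, 10], [459.0, 370.0, 146.0, 9], [459.0, 368.0, 147.0, 18], [486.0, 367.0, 207.0, 26]]
```

```bash
python3 - <<'E'
from h import *
p=imaging.camera_params("wrist"); T=np.array(p["tool_from_camera"]); K=np.array(p["camera_matrix"])
for n in("w1","w6"):
    d=np.load(n+".npz")["d"]; Q=cloud((K,T[:3,3],T[:3,:3],p),d).reshape(-1,3)
    for y0,y1 in((.01,.02),(.02,.03),(.03,.04),(.04,.05),(.05,.06)):
        k=(abs(Q[:,0])<.02)&(Q[:,2]<.01)&(abs(Q[:,1])>y0)&(abs(Q[:,1])<y1)&(Q[:,2]>-.09)
        if k.sum()>3:
            q=Q[k]; o=q[q[:,2].argsort()[::-1][:4]]; print(n,y0,k.sum(),o.round(4).tolist())
E
```

```text
w1 0.02 560 [[0.0058, 0.0289, -0.0296], [0.0065, 0.0288, -0.0299], [0.0022, 0.0289, -0.0301], [0.0, 0.029, -0.0302]]
w1 0.03 2618 [[0.0092, 0.0307, -0.0298], [0.0109, -0.034, -0.0299], [0.0093, 0.0312, -0.03], [0.0044, -0.0312, -0.03]]
w1 0.04 663 [[0.0111, -0.0406, -0.0363], [0.0112, -0.0401, -0.0364], [0.0109, -0.0414, -0.037], [0.0112, -0.0417, -0.0378]]
w6 0.01 1786 [[0.011, 0.0168, -0.0303], [0.0095, -0.0172, -0.0305], [0.0111, 0.0163, -0.0307], [0.0095, -0.0166, -0.0307]]
w6 0.02 715 [[0.0114, -0.0204, -0.0328], [0.0115, -0.0209, -0.033], [0.011, -0.0219, -0.0331], [0.011, -0.0204, -0.0331]]
```

Request:
apply_moves --pt "0 0 0 -0.05 0" --pt "0 0 0 -0.05 0" --pt "0 0 0 0 0" --pt "0 0 0 0 0"

```text
clock: 25.4
position: [0.4492, 0.3687, 0.0828]
ee_rot: [3.141, 0.039, -0.0]
force: [-0.3, -0.6, -0.2]
width: 0.002
gripper_force: 0.0
```

```bash
python3 st.py
```

```text
25.4 [-0.3 -0.6 -0.2] [0.4492 0.3687 0.0828]
0.45 383 0.1011
0.46 442 0.0927
0.48 321 0.0781
0.5 281 0.0642
tab 100 0.07348946365481779
```

Request:
apply_moves --pt "0 0 0 -0.05 0" --pt "0 0 0 -0.05 0" --pt "0 0 0 -0.05 0" --pt "0 0 0 0 0"

```text
clock: 26.0
position: [0.449, 0.3686, 0.0736]
ee_rot: [3.141, 0.039, -0.001]
force: [-0.2, 0.1, 1.0]
width: 0.006
gripper_force: 0.9
```

Request:
apply_moves --pt "0 -0.01 0 -0.05 0" --pt "0 -0.01 0 -0.05 0" --pt "0 0 0 0 0"

```text
clock: 26.38
position: [0.4476, 0.3689, 0.0677]
ee_rot: [-3.141, -0.04, 0.001]
force: [-2.8, -0.5, 3.7]
width: 0.0
gripper_force: 1.6
```

```bash
python3 st.py
```

```text
26.375 [-2.8 -0.5  3.7] [0.4476 0.3689 0.0677]
0.45 602 0.1065
0.46 384 0.0844
0.48 348 0.073
0.5 310 0.062
tab 101 0.07329544510165187
```

Request:
apply_moves --pt "0 -0.05 0 -0.09 0" --pt "0 -0.04 0 -0.09 0" --pt "0 -0.035 0 -0.09 0" --pt "0 -0.025 0 -0.09 0" --pt "0 -0.025 0 -0.09 0" --pt "0 -0.015 0 -0.09 0" --pt "0 0 0 0 0" --pt "0 0 0 0 0"

```text
clock: 27.48
position: [0.4366, 0.3686, 0.0355]
ee_rot: [3.141, 0.039, 0.0]
force: [-3.9, -0.6, 3.7]
width: 0.007
gripper_force: 2.3
```

```bash
python3 st.py
```

```text
27.475 [-3.9 -0.6  3.7] [0.4366 0.3686 0.0355]
0.45 389 0.0599
0.46 386 0.0585
0.48 394 0.056
0.5 397 0.0535
tab 97 0.08612949812321202
```

Request:
apply_moves --pt "0 -0.01 0 -0.07 0" --pt "0 0 0 -0.07 0" --pt "0 0 0 -0.06 0" --pt "0 0 0 -0.05 0" --pt "0 0 0 0 0" --pt "0 0 0 0 0"

```text
clock: 28.32
position: [0.436, 0.3686, 0.0205]
ee_rot: [3.141, 0.039, 0.0]
force: [-3.6, -0.5, 4.8]
width: 0.005
gripper_force: 2.2
```

```bash
python3 st.py
```

```text
28.325 [-3.6 -0.5  4.8] [0.436  0.3686 0.0205]
0.45 385 0.0481
0.46 423 0.0485
0.48 424 0.0496
0.5 464 0.0504
tab 100 0.09311878622054837
```

Request:
apply_moves --pt "0 0 0 -0.03 0" --pt "0 0 0 -0.03 0" --pt "0 0 0 0 0" --pt "0 0 0 0 0"

```text
clock: 28.92
position: [0.4361, 0.3688, 0.0183]
ee_rot: [-3.141, -0.039, -0.002]
force: [-6.2, -4.7, 22.7]
width: 0.006
gripper_force: 10.8
```

```bash
python3 st.py
```

```text
28.925 [-6.2 -4.7 22.7] [0.4361 0.3688 0.0183]
0.45 396 0.047
0.46 493 0.0478
0.48 455 0.0487
0.5 470 0.0501
tab 99 0.0938060002790303
```

Request:
apply_moves --pt "0 0 0 0.02 0" --pt "0 0 0 0 0" --pt "0 0 0 0 0" --pt "0 0 0 0 0"

```text
clock: 29.52
position: [0.4361, 0.3687, 0.019]
ee_rot: [-3.141, -0.039, -0.001]
force: [-5.4, -1.5, 15.1]
width: 0.004
gripper_force: 7.4
```

```bash
python3 st.py; python3 - <<'E'
from h import *
c,im,d=get("wrist"); g=im.astype(float).mean(-1); P=cloud(c,d)
k=(P[...,0]>.5)&(P[...,0]<.54)&(P[...,2]>.006)&(P[...,2]<.016)&(g>120)
q=P[k]; print(len(q),q[:,1].min(),q[:,1].max(),np.percentile(q[:,2],[10,50,90]))
b=(P[...,2]>.052)&(P[...,2]<.066)&(P[...,0]>.528)&(P[...,0]<.59)&(abs(P[...,1]-.369)<.025)
q=P[b]; print("block",q.min(0),q.max(0))
E
```

```text
29.525 [-5.4 -1.5 15.1] [0.4361 0.3687 0.019 ]
0.45 397 0.0472
0.46 473 0.048
0.48 440 0.049
0.5 468 0.0501
tab 97 0.09328284210133708
6090 0.21492829848714975 0.407500193445453 [0.01019606 0.01139521 0.01470431]
block [0.52800872 0.35228766 0.05200277] [0.55136031 0.38678965 0.06120278]
```

Block centre is at y ≈ 0.3695, unchanged. The handle is on its stop, the tab is up about 20 mm, and the arm is pressing with 15 N, so I'm handing in.

```bash
python3 -c "
from cell import arm
print(arm.sign_off())"
```

```text
the job is handed in; nothing more can be done
None
```

The job is handed in at about 30 s: the jack sits against both stops, the handle is on its lower stop with the arm still pressing at about 15 N, and the tab is up roughly 20 mm; the interface gave no verdict.

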